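Thread the chain link plate onto the assembly jig

ROBOT

A 7-joint arm with a two-finger parallel gripper is mounted at the origin on the work surface; the furniture and walls round the work are solid. World frame = base frame: x ahead of the robot, y to its left, z up, the work surface at z = 0. Lengths are in m, angles in rad, forces in N, time in s.
With the tool pointing down it reaches from about 0.4 to 0.85 m from the base axis. Payload 10.4 kg.
Tool frame: the origin (TCP) lies at the very end of the fingers, on their centre line; the grasp point (between the pads) lies arm.grip_depth behind it (arm.grip_depth is the distance from the TCP to the grasp point, in m); z points along the fingers, y is the line along which they close (so a half turn about z gives the same grasp; the last joint's range is limited). The gripper opens to 87 mm and grips with 3 to 60 N. Pads are 19 mm wide; open, the fingers measure 117 mm over their backs; the gripper's body (75 mm by 190 mm) begins 51 mm behind the grasp point.
Start: joints at [1.233, 0.332, -0.065, 1.46, 0.022, 1.35, -0.088], TCP at [0.194, -0.594, 0.187] pointing down, gripper open.
Joint ranges: [-2.6, 2.6], [-0.5, 2.12], [-1.47, 1.34], [0.16, 2.42], [-1.27, 4.41], [0.06, 2.06], [-2.6, 2.6]. Speed limits (rad/s): [2.22, 2.22, 2.79, 2.79, 3.14, 3.14, 3.14].

INTERFACE

Orientations are given as [roll, pitch, yaw] about the fixed x, y, z axes, in that order (R = Rz(yaw) Ry(pitch) Rx(roll)).
In Python, from bench import readout, viewer, job, arm gives the robot as it stands. The module is installed in compiled form; this text tells all that it offers.
- The arm moves only by the tool arm_command, never from a script. Its argument "increments" is a list of rows, each a list of 3 entries, a list of its own where there are three numbers: the finger opening in mm, from 0 to 87, then the shift along the tool's x, y, z in mm, then the turn, a rotation vector about the tool's x, y, z in rad. In form: [[gripper, [tx, ty, tz], [ax, ay, az]], ...]. A call has exactly 8 rows; each row is the pose to reach, as a shift and turn from the pose commanded when the call began, along the tool's axes at that moment; what a row does not reach only later rows make up. A row lasts 1/10 s, in which the tool goes at most 50 mm and 8.59 degrees, less where a joint would pass 70% of its speed; a pose out of reach is approached as far as the arm can. A call with a gripper value outside its range is refused whole. The fingers move at their own pace and stop on an object; "force" is the grip in N (left out, the last holds). Time passes only in rows, so rows that repeat a pose let the fingers close, or fill a call up. It gives the time, the measured TCP pose, the force, the opening and the grip force at its end, in the units of the state.
- readout.state(): the state, without advancing time (a new reading comes with each control period).
- viewer.get_image(name): name is "side" or "top"; returns (picture, depth): 420x560x3 uint8, red, green, blue; 420x560 float32, m along the optical axis (not along the pixel's ray), 0 where there is no reading.
- viewer.get_calibration(name): a dict with "vfov" (degrees; the focal length in pixels is half the picture's height over the tangent of half this angle, whatever the lens; pixels are square), "cx", "cy" (the principal point, pixels), "origin" and "orientation" of the camera in the world. Camera axes: x right, y up, looking along -z (the intrinsics and any distortion apply to the point x, -y, -z); pixel columns grow to the right and rows downward; lengths in m; the calibration is good to about 2 mm. A picture is of the moment at which its call begins. get_calibration takes no time and is no camera call.
- job.job_done(): hands the job in; it is judged then, once.
Trained networks look in the newest picture that a camera, given by its name, has taken for a name from the list of things; names that differ only in an ending like _2 or _b are one class to them, and where a whole thing is asked for, a point or a joint stands for the part that bears it (a point fixed in the world has none). Each returns a list of dicts, best first, with "score" (0 to 1); they miss things now and then, are a little off and sometimes report something else, mostly with a low value. They report only what shows in the picture. A call takes as long as a camera call.
- viewer.look_for(query, camera): "centre" ([column, row] in pixels, amid what is visible of it).
- viewer.cut_out(query, camera): "region" (420x560 bool, what is visible of it) and "centre" ([column, row] in pixels, amid what is visible of it).
The state is a dict: "time": time; "joint_positions": joint angles; "dq": joint speeds; "joint_efforts": joint torques, N m; "ee_pos": TCP position; "ee_rot": TCP orientation; "wrist_force": force on the tool from outside, world axes, zero at the start; "ft_torque": the same for the moment, N m; "grip_width": opening from 0.0 (shut) to 1.0 (fully open); "grasp_force": force on a finger pad.
Only numpy, scipy, OpenCV 4.12 (cv2) and the standard library are available. Lean on these libraries where they do the work, as an engineer would, in place of code of your own. Each camera call takes 0.05 s, during which the arm holds its last target. There are 200 camera calls.

TASK

Take the steel link plate whose two holes match the two upright pins of the chain assembly jig, and thread it flat over both pins until it lies fully down on the jig's bar, then let go. Leave the short plate and the plate with only one hole where they lie.

Things in the scene. Friction and masses are not known exactly. Their poses are not given: they have to be found in the camera images.
- link: the matching plate: flat dark steel, two round eyes joined by a straight waist; 164 mm long (x), 54 mm wide at the eyes, 10 mm thick, about 0.3 kg. Through holes of 34 mm diameter at x = +55 and -55 mm. Waist 36 mm wide (y), free for grasping over x = -28 to +28 mm. Lies flat on the bench. Origin: centre of the underside; x along the plate, z up. Fits either end round.
- link_short: a wrong plate, to be left alone: same make but short, 129 mm long, its two holes only 75 mm apart, too close for the pins. Origin: centre of the underside; x along the plate, z up.
- link_blind: a wrong plate, to be left alone: same outline as the matching one (164 x 54 x 10 mm) but with one hole only, at x = +55 mm; the other eye is solid. Origin: centre of the underside; x along the plate, z up.
- jig: grey assembly jig fixed to the bench: base 200 (x) x 90 (y) x 12 mm; along x a bar 32 mm wide with two round 44 mm seats, flat top 40 mm above the bench. Upright steel pins of 14 mm diameter with tapered tips at x = +55 and -55 mm, y = 0; tips 70 mm above the bench. The matching plate has 10 mm play round each pin. Origin: centre of the underside, at bench height; x along the row of pins.

How it is judged:
At the end, for the whole second after the job is handed in: The matching link plate lies flat (within 0.1 rad) and at rest on the jig's bar with both pins through its holes: its underside within 5 mm of the bar's top, its centre within 15 mm of the jig's centre and its length along the row of pins within 0.26 rad, either end round (horizontal distance between link and jig below 0.015 m and angle between the x axis of link and the x axis of jig, either way round below 0.26 rad and z of link in the frame of jig between 0.035 and 0.045 m and angle between link's own z axis and vertical below 0.1 rad and linear speed of link below 0.02 m/s); the robot touches nothing.
It fails at once if the short plate is moved more than 40 mm (distance of link_short from where it was at the start of the episode above 0.04 m).
It fails at once if the plate with one hole is moved more than 40 mm (distance of link_blind from where it was at the start of the episode above 0.04 m).
It also fails if it takes over 35 s, if anything falls off the work surface, if the arm or the gripper's body presses on something with over 40 N, if the wrist force passes 120 N, or if a joint passes its speed limit or range.

## Working session

There is one attempt and no reset: what is moved stays moved. The work goes in short steps, Python scripts to look and compute and a tool call to move; the robot and the scene stay as the last step left them, time stands still between calls to the robot, and variables do not carry over. Pictures are saved under pics/ and viewed, at most 10 in all, crops included, and the job is handed in when it is done.

Besides the shell and the picture viewer there is one more tool, called after "Emit:" as name([rows], argument=value, ...), one row to a line, values as JSON. arm_command: Moves the arm, as the interface text tells. Its arguments: {"type":"object","properties":{"increments":{"type":"array","items":{"type":"array"}},"force":{"type":"number"}},"required":["increments"]}

```bash
mkdir -p pics
cat > h.py <<'E'
import numpy as np, cv2
from scipy.spatial.transform import Rotation as R
from bench import readout, viewer, job, arm
def cal(n):
    c=viewer.get_calibration(n); return c
def rot(o):
    o=np.array(o,float)
    if o.shape==(3,3): return o
    return (R.from_euler('xyz',o) if o.size==3 else R.from_quat(o)).as_matrix()
def pts(n,depth,mask=None):
    c=cal(n); H,W=depth.shape; f=H/2/np.tan(np.radians(c['vfov'])/2)
    v,u=np.nonzero((depth>0)&(mask if mask is not None else True))
    d=depth[v,u]; p=np.stack([(u-c['cx'])/f*d,-(v-c['cy'])/f*d,-d],1)
    return p@rot(c['orientation']).T+np.array(c['origin']),u,v
E
python3 - <<'E'
from h import *
s=readout.state(); print({k:s[k] for k in('time','ee_pos','ee_rot','grip_width')},arm.grip_depth)
for n in('top','side'):
    print(cal(n)); p,d=viewer.get_image(n); np.savez(n,p=p,d=d)
    cv2.imwrite(f'pics/{n}0.png',p[:,:,::-1])
    for q in('link','link_short','link_blind','jig'):
        for r in viewer.cut_out(q,n)[:3]:
            P,u,v=pts(n,d,r['region']); 
            if len(P): print(n,q,round(r['score'],2),np.round(r['centre']),r['region'].sum(),np.round(np.median(P,0),3),np.round(np.percentile(P,[2,98],axis=0),3).tolist())
E
```

```text
{'time': 0.0, 'ee_pos': array([ 0.19337753, -0.59389579,  0.18626252]), 'ee_rot': array([-3.14021861e+00,  3.35138139e-05,  3.14810890e-01]), 'grip_width': 1.0020377475911235} 0.0187
{'vfov': 49.464392419177514, 'cx': 286.71751234120865, 'cy': 211.26834123865527, 'origin': array([ 0.40161252, -0.02554032,  0.93275422]), 'orientation': array([ 0.11520489,  0.00728166, -1.56437345])}
top link 0.79 [353. 230.] 1181 [ 0.469 -0.15   0.01 ] [[0.391, -0.182, 0.001], [0.541, -0.117, 0.013]]
top link_blind 0.91 [416. 227.] 1412 [ 0.478 -0.275  0.01 ] [[0.417, -0.311, 0.005], [0.566, -0.244, 0.013]]
top jig 0.58 [176. 213.] 4156 [0.511 0.209 0.014] [[0.418, 0.166, 0.009], [0.607, 0.264, 0.057]]
{'vfov': 57.98391680156418, 'cx': 277.98912960980863, 'cy': 214.1184294012218, 'origin': array([0.48424926, 0.70119257, 0.46524287]), 'orientation': array([ 1.06616317,  0.00651748, -3.1280909 ])}
side link 0.8 [289. 212.] 694 [ 0.468 -0.145  0.008] [[0.391, -0.187, -0.002], [0.539, -0.112, 0.011]]
side link_short 0.79 [280. 240.] 529 [ 0.494 -0.011  0.008] [[0.431, -0.041, -0.002], [0.539, 0.018, 0.013]]
side link_blind 0.57 [280. 191.] 457 [ 0.483 -0.27   0.008] [[0.417, -0.309, -0.002], [0.563, -0.239, 0.01]]
side jig 0.71 [238. 304.] 2154 [0.564 0.227 0.02 ] [[0.518, 0.192, 0.003], [0.61, 0.255, 0.061]]
```

View pics/top0.png

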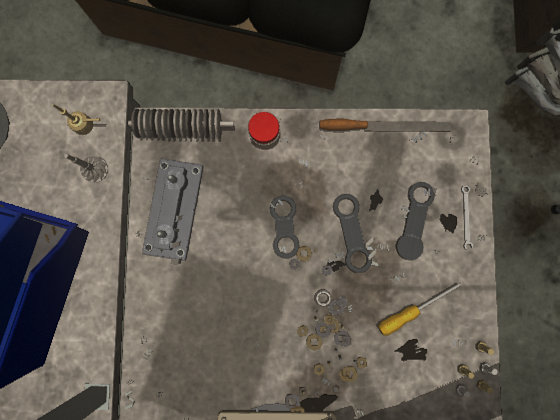

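View pics/side0.png

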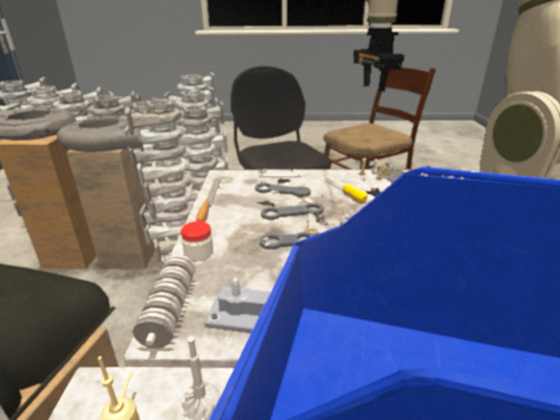

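Run:
```python
from h import *
z=np.load('top.npz'); p,d=z['p'],z['d']
P,u,v=pts('top',d)
def rect(Q):
    r=cv2.minAreaRect((Q[:,:2]*1000).astype(np.float32)); return np.round(r[0],1),np.round(r[1],1),round(r[2],1)
viewer.get_image('top')
r=viewer.cut_out('link','top')[0]['region']
Q,_,_=pts('top',d,r); Q=Q[(Q[:,2]>.005)&(Q[:,2]<.02)]; print('link',rect(Q))
A=(P[:,0]>.38)&(P[:,0]<.64)&(P[:,1]>.13)&(P[:,1]<.28)
J=P[A]
for lo,hi in((.008,.018),(.034,.046),(.05,.075)):
    K=J[(J[:,2]>lo)&(J[:,2]<hi)]; print(lo,len(K),rect(K) if len(K)>3 else'')
K=J[J[:,2]>.048]
for m in(K[:,0]>.51,K[:,0]<=.51): print('pin',K[m].mean(0).round(4),m.sum(),K[m].max(0).round(3))
# crops
def save(n,a): cv2.imwrite(n,cv2.resize(a[:,:,::-1],None,fx=5,fy=5,interpolation=cv2.INTER_CUBIC))
save('pics/c1.png',np.hstack([p[180:280,320:390],p[150:250+20-20,140:210]]))
```

```text
link (array([ 465.6, -150.2]), array([161.8,  52. ]), 11.7)
0.008 2464 (array([511.2, 227.6]), array([114.1, 205.5]), 81.1)
0.034 1431 (array([498.5, 216.5]), array([ 50. , 194.3]), 85.9)
0.05 101 (array([511.6, 215. ]), array([ 11.9, 122.3]), 81.5)
pin [0.5649 0.2056 0.0632] 51 [0.572 0.212 0.073]
pin [0.4572 0.222  0.0635] 52 [0.463 0.229 0.071]
```

View pics/c1.png

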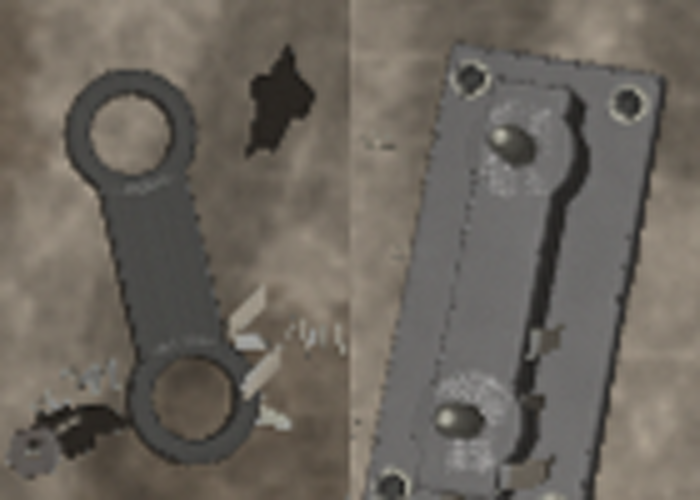

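Emit:
arm_command([
  [87,[396,-338,60],[0,0,0.111]],
  [87,[396,-338,60],[0,0,0.111]],
  [87,[396,-338,60],[0,0,0.111]],
  [87,[396,-338,60],[0,0,0.111]],
  [87,[396,-338,60],[0,0,0.111]],
  [87,[396,-338,60],[0,0,0.111]],
  [87,[396,-338,60],[0,0,0.111]],
  [87,[396,-338,60],[0,0,0.111]],
], force=25)

```text
time: 1.4
ee_pos: [0.4018, -0.2537, 0.1414]
ee_rot: [3.141, -0.001, 0.204]
wrist_force: [0.8, -0.1, -0.4]
grip_width: 0.999
grasp_force: 0.0
```

Emit:
arm_command([
  [87,[85,-90,40],[0,0,0]],
  [87,[85,-90,40],[0,0,0]],
  [87,[85,-90,60],[0,0,0]],
  [87,[85,-90,70],[0,0,0]],
  [87,[85,-90,70],[0,0,0]],
  [87,[85,-90,70],[0,0,0]],
  [87,[85,-90,70],[0,0,0]],
  [87,[85,-90,70],[0,0,0]],
])

```text
time: 2.2
ee_pos: [0.4664, -0.1513, 0.0722]
ee_rot: [3.14, -0.001, 0.202]
wrist_force: [0.3, -0.8, -0.2]
grip_width: 0.997
grasp_force: 0.0
```

Run:
```python
from h import *
print(readout.state()['ee_pos'],readout.state()['ee_rot'])
p,d=viewer.get_image('top')
p2,_=viewer.get_image('side')
f=lambda a:cv2.resize(a[:,:,::-1],None,fx=4,fy=4)
cv2.imwrite('pics/c2.png',np.hstack([f(p[170:290,300:400]),f(p2[150:270,240:340])]))
```

```text
[ 0.46635285 -0.1512554   0.07221093] [ 3.14035255e+00 -1.23285609e-03  2.02047006e-01]
```

View pics/c2.png

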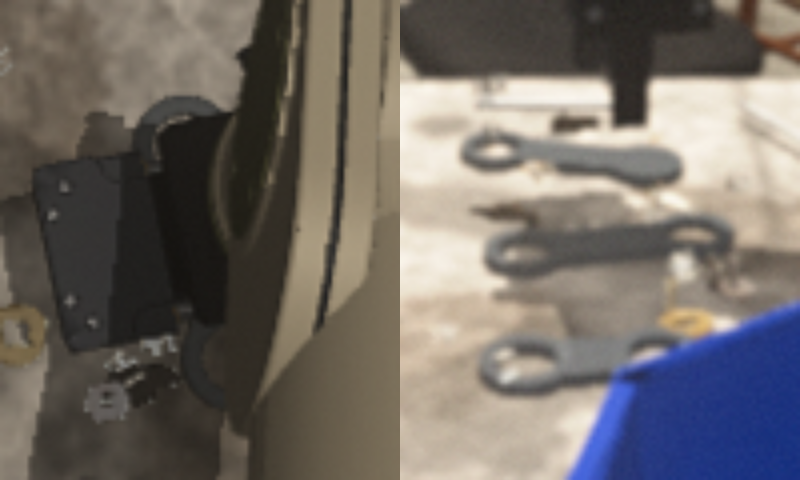

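The gripper stands over the link waist with the fingers astride it (top crop around (180,240)), and the side view agrees. I'll go down and grip.

Emit:
arm_command([
  [87,[0,0,35],[0,0,0]],
  [87,[0,0,60],[0,0,0]],
  [87,[0,0,68],[0,0,0]],
  [87,[0,0,68],[0,0,0]],
  [0,[0,0,68],[0,0,0]],
  [0,[0,0,68],[0,0,0]],
  [0,[0,0,68],[0,0,0]],
  [0,[0,0,68],[0,0,0]],
], force=40)

```text
time: 3.1
ee_pos: [0.4665, -0.1503, 0.0039]
ee_rot: [3.141, -0.001, 0.204]
wrist_force: [-0.9, 0.2, 0.4]
grip_width: 0.72
grasp_force: 0.0
```

Emit:
arm_command([
  [0,[0,0,0],[0,0,0]],
  [0,[0,0,0],[0,0,0]],
  [0,[0,0,0],[0,0,0]],
  [0,[0,0,0],[0,0,0]],
  [0,[0,0,0],[0,0,0]],
  [0,[0,0,0],[0,0,0]],
  [0,[0,0,0],[0,0,0]],
  [0,[0,0,0],[0,0,0]],
])

```text
time: 3.9
ee_pos: [0.4661, -0.1501, 0.0032]
ee_rot: [3.142, -0.0, 0.204]
wrist_force: [0.3, -0.3, 0.0]
grip_width: 0.031
grasp_force: 0.0
```

Run:
```python
from h import *
p,d=viewer.get_image('top')
p2,_=viewer.get_image('side')
f=lambda a:cv2.resize(a[:,:,::-1],None,fx=4,fy=4)
cv2.imwrite('pics/c3.png',np.hstack([f(p[170:290,300:400]),f(p2[150:270,240:340])]))
for c in('top','side'):
  for q in('link','link_blind'):
    for r in viewer.cut_out(q,c)[:2]: print(c,q,r['score'],r['centre'])
s=readout.state();print(s)
```

```text
top link 0.6 [347.2, 201.2]
side link 0.61 [291.7, 209.4]
side link 0.38 [272.1, 189.6]
side link_blind 0.78 [275.8, 191.4]
{'time': 4.2, 'joint_positions': array([ 0.63734049,  0.26899525, -0.46210894,  1.98608684,  0.14967096,
        0.91895226, -1.26848805]), 'dq': array([ 0.00052968,  0.00019469, -0.00030968,  0.0017232 ,  0.00028175,
       -0.0005008 ,  0.00034475]), 'joint_efforts': array([ 1.72639473e-03, -4.74111235e+01, -3.70883591e+00, -3.15147185e+01,
       -3.23143112e-02, -6.04284788e-02,  4.83445979e-05]), 'ee_pos': array([ 0.46609411, -0.15006071,  0.00325096]), 'ee_rot': array([ 3.14152283e+00, -2.96681637e-05,  2.03845164e-01]), 'wrist_force': array([-0.06094807,  0.20012651, -0.63440193]), 'ft_torque': array([-0.03176834,  0.04466397, -0.02782635]), 'grasp_force': 0.0, 'grip_width': 0.007216759058435442}
```

View pics/c3.png

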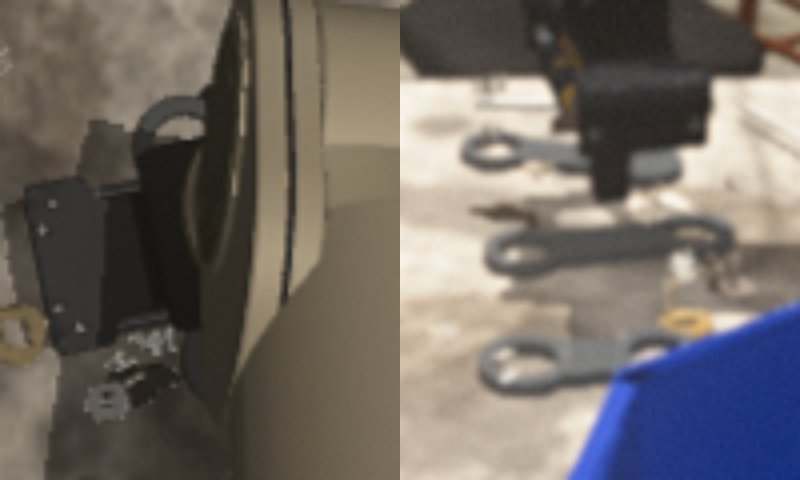

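Run:
```python
from h import *
for n in('side','top'):
    p,d=viewer.get_image(n); P,u,v=pts(n,d)
    if n=='side':
        m=(u>=284)&(u<=302)&(v>=180)&(v<=212)
        for vv in range(180,214,2):
            k=(v==vv)&(u>=288)&(u<=296); print(vv,P[k].mean(0).round(3), p[vv,292])
    else:
        k=(P[:,0]>.35)&(P[:,0]<.6)&(P[:,1]>-.3)&(P[:,1]<0)&(P[:,2]>.02)
        Q=P[k];
        for a in np.arange(.02,.26,.02):
            q=Q[(Q[:,2]>=a)&(Q[:,2]<a+.02)]
            if len(q)>5: print(round(a,2),len(q),q.min(0).round(3),q.max(0).round(3))
```

```text
180 [ 0.466 -0.058  0.131] [46 41 38]
182 [ 0.466 -0.062  0.124] [46 39 35]
184 [ 0.466 -0.062  0.12 ] [49 45 43]
186 [ 0.466 -0.062  0.115] [45 44 39]
188 [ 0.466 -0.062  0.11 ] [42 41 35]
190 [ 0.464 -0.139  0.069] [51 46 42]
192 [ 0.464 -0.14   0.063] [50 44 42]
194 [ 0.464 -0.142  0.056] [49 45 42]
196 [ 0.464 -0.141  0.051] [45 41 37]
198 [ 0.464 -0.142  0.045] [47 42 40]
200 [ 0.464 -0.142  0.04 ] [99 91 82]
202 [ 0.462 -0.211 -0.001] [170 156 142]
204 [ 0.462 -0.2   -0.002] [201 186 170]
206 [ 0.463 -0.178  0.004] [135 129 117]
208 [ 0.463 -0.158  0.009] [83 83 82]
210 [ 0.463 -0.146  0.009] [85 82 80]
212 [ 0.463 -0.135  0.009] [79 77 76]
0.12 95 [ 0.412 -0.129  0.121] [ 0.489 -0.067  0.137]
0.14 1026 [ 0.412 -0.111  0.141] [ 0.488 -0.052  0.16 ]
0.16 38 [ 0.434 -0.109  0.16 ] [ 0.477 -0.098  0.18 ]
0.18 49 [ 0.421 -0.119  0.18 ] [ 0.477 -0.097  0.2  ]
0.2 436 [ 0.421 -0.119  0.2  ] [ 0.498 -0.095  0.212]
0.24 78 [ 0.444 -0.114  0.24 ] [ 0.487 -0.108  0.26 ]
```

The fingertips show at z ≈ 0.04 in the side depth while the readout says 0.003. The gripper's body at 0.108 m confirms the readout is about 36 mm low, so the fingers closed above the plate. I'll open, go down most of the way and look again.

Emit:
arm_command([
  [87,[0,0,0],[0,0,0]],
  [87,[0,0,0],[0,0,0]],
  [87,[0,0,0],[0,0,0]],
  [87,[0,0,0],[0,0,0]],
  [87,[0,0,0],[0,0,0]],
  [87,[0,0,0],[0,0,0]],
  [87,[0,0,10],[0,0,0]],
  [87,[0,0,20],[0,0,0]],
])

```text
time: 5.1
ee_pos: [0.4661, -0.1502, -0.0175]
ee_rot: [3.141, -0.0, 0.204]
wrist_force: [-0.1, 1.4, -0.1]
grip_width: 0.651
grasp_force: 0.0
```

```bash
cat > tip.py <<'E'
from h import *
s=readout.state(); print(s['time'],s['ee_pos'],s['grip_width'],s['wrist_force'])
p,d=viewer.get_image('side'); P,u,v=pts('side',d)
x,y=s['ee_pos'][:2]
k=(abs(P[:,0]-x)<.012)&(P[:,1]>y-.08)&(P[:,1]<y+.1)&(P[:,2]>-.01)&(P[:,2]<.2)
for vv in range(v[k].min(),v[k].max()+1,2):
    q=P[k&(v==vv)]
    if len(q)>2: print(vv,len(q),np.median(q,0).round(3))
E
python3 tip.py
```

```text
5.1 [ 0.46610087 -0.15020226 -0.01747745] 0.6512290881590334 [-0.07761408  1.38426997 -0.06643189]
142 11 [ 0.466 -0.119  0.196]
144 11 [ 0.466 -0.114  0.194]
146 11 [ 0.466 -0.114  0.189]
148 10 [ 0.467 -0.105  0.187]
150 10 [ 0.465 -0.099  0.185]
152 11 [ 0.466 -0.099  0.18 ]
154 11 [ 0.466 -0.1    0.175]
156 11 [ 0.466 -0.101  0.17 ]
158 11 [ 0.466 -0.099  0.166]
160 11 [ 0.466 -0.099  0.161]
162 11 [ 0.466 -0.1    0.156]
164 11 [ 0.466 -0.1    0.152]
166 11 [ 0.466 -0.1    0.147]
168 10 [ 0.467 -0.098  0.143]
170 10 [ 0.467 -0.099  0.138]
172 10 [ 0.467 -0.1    0.132]
174 11 [ 0.465 -0.094  0.13 ]
176 11 [ 0.466 -0.082  0.13 ]
178 11 [ 0.466 -0.07   0.13 ]
180 11 [ 0.466 -0.061  0.129]
182 10 [ 0.465 -0.054  0.128]
184 10 [ 0.465 -0.053  0.124]
186 11 [ 0.466 -0.056  0.117]
188 11 [ 0.466 -0.055  0.113]
190 11 [ 0.466 -0.061  0.105]
192 11 [ 0.466 -0.062  0.1  ]
194 11 [ 0.466 -0.062  0.095]
196 11 [ 0.466 -0.062  0.09 ]
198 10 [ 0.466 -0.11   0.061]
200 10 [ 0.466 -0.113  0.054]
202 11 [ 0.467 -0.114  0.048]
204 11 [ 0.467 -0.114  0.043]
206 11 [ 0.466 -0.115  0.037]
208 10 [ 0.465 -0.115  0.032]
210 10 [ 0.465 -0.114  0.026]
212 10 [ 0.465 -0.116  0.02 ]
214 9 [ 0.466 -0.132  0.005]
216 9 [ 0.466 -0.132 -0.001]
218 9 [ 0.466 -0.123 -0.001]
220 9 [ 0.466 -0.114 -0.002]
222 9 [ 0.466 -0.104 -0.002]
224 10 [ 0.465 -0.094 -0.001]
226 10 [ 0.465 -0.085 -0.002]
228 10 [ 0.466 -0.074 -0.001]
230 10 [ 0.466 -0.067 -0.002]
232 10 [ 0.466 -0.057 -0.001]
```

Emit:
arm_command([
  [87,[0,0,7],[0,0,0]],
  [60,[0,0,13],[0,0,0]],
  [0,[0,0,14],[0,0,0]],
  [0,[0,0,14],[0,0,0]],
  [0,[0,0,14],[0,0,0]],
  [0,[0,0,14],[0,0,0]],
  [0,[0,0,14],[0,0,0]],
  [0,[0,0,14],[0,0,0]],
], force=40)

```text
time: 5.95
ee_pos: [0.4663, -0.1501, -0.0305]
ee_rot: [3.141, -0.0, 0.204]
wrist_force: [-0.6, 0.1, 1.8]
grip_width: 0.404
grasp_force: 40.0
```

Emit:
arm_command([
  [0,[0,0,-30],[0,0,0]],
  [0,[0,0,-70],[0,0,0]],
  [0,[0,0,-110],[0,0,0]],
  [0,[18,-50,-120],[0,0,0.08]],
  [0,[34,-100,-120],[0,0,0.16]],
  [0,[50,-150,-120],[0,0,0.24]],
  [0,[50,-150,-120],[0,0,0.355]],
  [0,[50,-150,-120],[0,0,0.355]],
])

```text
time: 6.75
ee_pos: [0.4843, 0.0093, 0.089]
ee_rot: [-3.141, 0.001, -0.15]
wrist_force: [0.1, -0.7, -4.1]
grip_width: 0.402
grasp_force: 39.9
```

Run:
```python
from h import *
s=readout.state(); print({k:s[k] for k in('time','ee_pos','ee_rot','grip_width','wrist_force')})
p,d=viewer.get_image('top'); P,u,v=pts('top',d)
for a in np.arange(.24,.5,.03):
    q=P[(P[:,1]>a)&(P[:,1]<a+.03)&(P[:,0]>.3)&(P[:,0]<.65)]; print(a.round(2),len(q),np.percentile(q,[50,99],axis=0)[:,2].round(3), q[q[:,2].argmax()].round(3) )
p2,d2=viewer.get_image('side')
f=lambda a:cv2.resize(a[:,:,::-1],None,fx=2,fy=2)
cv2.imwrite('pics/c4.png',np.hstack([f(p[100:300,130:390]),f(p2[120:320,180:320])]))
r=viewer.cut_out('link','side')
if r:
    Q,_,_=pts('side',d2,r[0]['region']); print(r[0]['score'],r[0]['centre'],np.percentile(Q,[5,50,95],axis=0).round(3))
```

```text
{'time': 6.75, 'ee_pos': array([0.48425161, 0.0093134 , 0.08896257]), 'ee_rot': array([-3.14134985e+00,  6.32274562e-04, -1.49533036e-01]), 'grip_width': 0.40196132101816756, 'wrist_force': array([ 0.076339  , -0.66566428, -4.10183523])}
0.24 2207 [0.001 0.039] [0.437 0.24  0.044]
0.27 2420 [-0.     0.008] [0.434 0.271 0.015]
0.3 2174 [-0.002  0.003] [0.456 0.301 0.005]
0.33 2527 [0.    0.004] [0.597 0.359 0.017]
0.36 3467 [0.001 0.273] [0.43  0.388 0.285]
0.39 6263 [0.099 0.269] [0.436 0.39  0.283]
0.42 2947 [0.03  0.214] [0.479 0.423 0.236]
0.45 1789 [0.002 0.18 ] [0.481 0.455 0.184]
0.48 1234 [0.001 0.08 ] [0.501 0.488 0.083]
0.96 [290.9, 197.2] [[ 0.41  -0.018  0.12 ]
 [ 0.468  0.016  0.127]
 [ 0.554  0.039  0.129]]
```

View pics/c4.png

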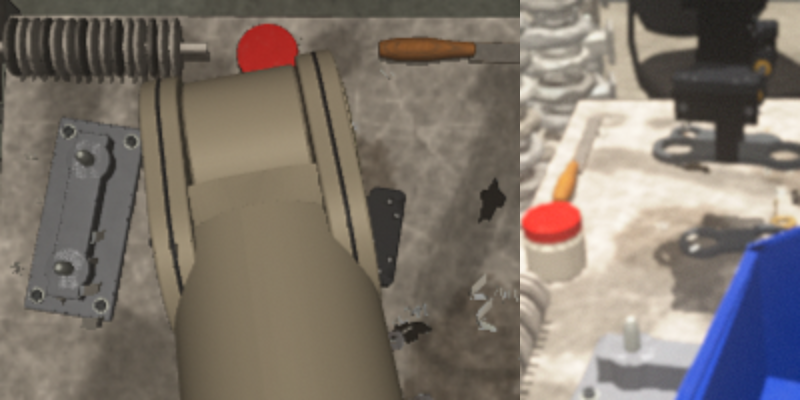

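The plate is held level at z ≈ 0.12–0.13, and the bin starts at y > 0.36. The jig's pins in the top crop are at (84,157) and (64,268). I'll move above the jig.

Emit:
arm_command([
  [0,[-1,-40,0],[0,0,0]],
  [0,[-2,-80,0],[0,0,0]],
  [0,[-3,-120,0],[0,0,0]],
  [0,[-4,-160,0],[0,0,0]],
  [0,[-4,-190,5],[0,0,0]],
  [0,[-4,-206,10],[0,0,0]],
  [0,[-4,-206,15],[0,0,0]],
  [0,[-4,-206,15],[0,0,0]],
])

```text
time: 7.7
ee_pos: [0.5115, 0.2093, 0.073]
ee_rot: [3.14, 0.002, -0.151]
wrist_force: [-0.1, -1.5, -3.2]
grip_width: 0.403
grasp_force: 39.9
```

Run:
```python
from h import *
s=readout.state(); print({k:s[k] for k in('time','ee_pos','ee_rot','grip_width','wrist_force')})
p2,d2=viewer.get_image('side'); p,d=viewer.get_image('top')
f=lambda a:cv2.resize(a[:,:,::-1],None,fx=2.5,fy=2.5)
cv2.imwrite('pics/c5.png',np.hstack([f(p[130:290,100:260]),f(p2[190:350,190:340])]))
for n,dd in(('side',d2),('top',d)):
  for r in viewer.cut_out('link',n)[:2]:
    Q,_,_=pts(n,dd,r['region']); print(n,r['score'],r['centre'],np.percentile(Q,[2,50,98],axis=0).round(3).tolist())
    Q=Q[(Q[:,2]>.1)&(Q[:,2]<.125)]
    if len(Q)>5: print(len(Q),cv2.minAreaRect((Q[:,:2]*1000).astype(np.float32)))
```

```text
{'time': 7.7, 'ee_pos': array([0.51151632, 0.20930441, 0.07303122]), 'ee_rot': array([ 3.13997502e+00,  1.72032624e-03, -1.51498390e-01]), 'grip_width': 0.4034105204388129, 'wrist_force': array([-0.12242688, -1.51557287, -3.16246224])}
side 0.88 [247.1, 262.6] [[0.482, 0.189, 0.103], [0.542, 0.221, 0.112], [0.59, 0.402, 0.254]]
601 ((535.6124267578125, 210.8422088623047), (41.66315460205078, 111.35736083984375), 85.4280014038086)
top 0.74 [165.8, 168.2] [[0.452, 0.176, 0.015], [0.571, 0.199, 0.114], [0.591, 0.234, 0.117]]
336 ((521.1273193359375, 191.17703247070312), (142.4846649169922, 51.72605895996094), 11.363497734069824)
top 0.61 [282.4, 229.7] [[0.416, -0.039, -0.001], [0.476, -0.013, 0.01], [0.537, 0.014, 0.014]]
```

View pics/c5.png

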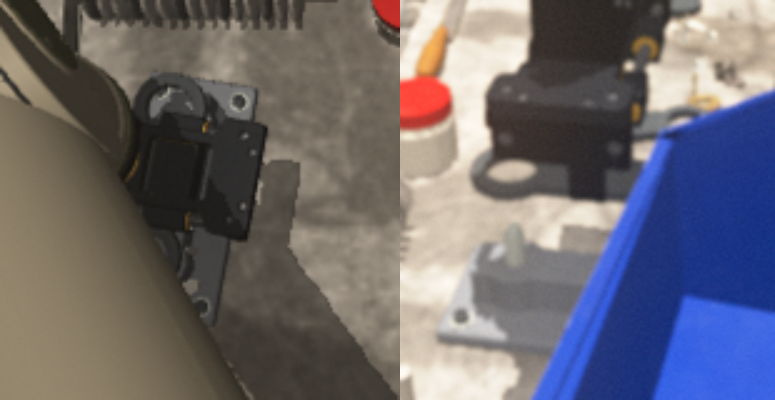

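Run:
```python
from h import *
s=readout.state(); print(s['time'],s['ee_pos'])
for n in('side','top'):
    p,d=viewer.get_image(n); P,u,v=pts(n,d)
    for lo,hi in((.535,.61),(.41,.485)):
        k=(P[:,0]>lo)&(P[:,0]<hi)&(P[:,1]>.17)&(P[:,1]<.26)&(P[:,2]>.1)&(P[:,2]<.121)
        Q=P[k]; print(n,lo,len(Q),Q.min(0).round(3) if len(Q) else '',Q.max(0).round(3) if len(Q) else '')
        if len(Q)>40: # hole: largest empty circle among gaps
            g=np.zeros((100,100),np.uint8); g[:]=255
            i=((Q[:,1]-.16)*1000).astype(int).clip(0,99); j=((Q[:,0]-lo)*1000).astype(int).clip(0,99)
            for a,b in zip(i,j): cv2.circle(g,(int(b),int(a)),1,0,-1)
            D=cv2.distanceTransform(g,cv2.DIST_L2,5)
            c=Q[:,:2].mean(0)
            y0=int((c[1]-.16)*1000); x0=int((c[0]-lo)*1000)
            D2=np.zeros_like(D); D2[max(y0-15,0):y0+15,max(x0-15,0):x0+15]=D[max(y0-15,0):y0+15,max(x0-15,0):x0+15]
            a,b=np.unravel_index(D2.argmax(),D2.shape); print(' hole',(lo*1000+b,160+a),D2.max())
```

```text
7.9 [0.51225579 0.20960401 0.07444066]
side 0.535 408 [0.535 0.183 0.104] [0.592 0.229 0.116]
 hole (np.float64(564.0), np.int64(201)) 14.581398
side 0.41 24 [0.479 0.195 0.113] [0.484 0.222 0.115]
top 0.535 268 [0.536 0.174 0.105] [0.592 0.227 0.119]
 hole (np.float64(561.0), np.int64(200)) 16.0
top 0.41 110 [0.445 0.19  0.106] [0.477 0.211 0.12 ]
 hole (np.float64(477.0), np.int64(181)) 12.599998
```

The eye hole is measured at about (565, 201) and the pin at (565, 206), so I shift 5.5 mm and then descend.

Emit:
arm_command([
  [0,[-2,-5.5,0],[0,0,0]],
  [0,[-2,-5.5,5],[0,0,0]],
  [0,[-2,-5.5,15],[0,0,0]],
  [0,[-2,-5.5,25],[0,0,0]],
  [0,[-2,-5.5,32],[0,0,0]],
  [0,[-2,-5.5,38],[0,0,0]],
  [0,[-2,-5.5,44],[0,0,0]],
  [0,[-2,-5.5,44],[0,0,0]],
])

```text
time: 8.8
ee_pos: [0.5101, 0.2166, 0.0293]
ee_rot: [3.141, 0.001, -0.151]
wrist_force: [-0.0, -0.2, -4.0]
grip_width: 0.403
grasp_force: 39.9
```

Run:
```python
from h import *
s=readout.state(); print({k:s[k] for k in('time','ee_pos','ee_rot','grip_width','wrist_force','ft_torque')})
p2,d2=viewer.get_image('side'); p,d=viewer.get_image('top')
f=lambda a:cv2.resize(a[:,:,::-1],None,fx=4,fy=4,interpolation=cv2.INTER_CUBIC)
cv2.imwrite('pics/c6.png',np.hstack([f(p[150:270,130:230]),f(p2[220:340,200:300])]))
```

```text
{'time': 8.8, 'ee_pos': array([0.51014111, 0.21663058, 0.02929658]), 'ee_rot': array([ 3.14093457e+00,  1.15287174e-03, -1.51239002e-01]), 'grip_width': 0.40336418918833106, 'wrist_force': array([-0.03559995, -0.19250264, -4.04854873]), 'ft_torque': array([0.04760869, 0.03206644, 0.00726036])}
```

View pics/c6.png

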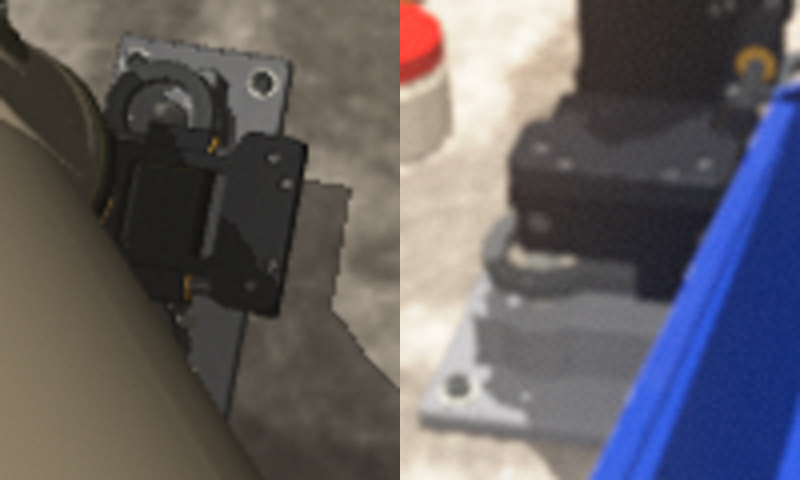

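The pin shows inside the upper eye and there's no contact force. I'll lower the last 19 mm and open.

Emit:
arm_command([
  [0,[0,0,6],[0,0,0]],
  [0,[0,0,12],[0,0,0]],
  [0,[0,0,16],[0,0,0]],
  [0,[0,0,19],[0,0,0]],
  [0,[0,0,19],[0,0,0]],
  [65,[0,0,19],[0,0,0]],
  [65,[0,0,19],[0,0,0]],
  [65,[0,0,19],[0,0,0]],
])

```text
time: 9.7
ee_pos: [0.5112, 0.2172, 0.0118]
ee_rot: [-3.141, -0.001, -0.151]
wrist_force: [-0.9, 0.2, -1.0]
grip_width: 0.594
grasp_force: 0.0
```

Next I back off straight up.

Emit:
arm_command([
  [70,[0,0,0],[0,0,0]],
  [70,[0,0,0],[0,0,0]],
  [70,[0,0,-10],[0,0,0]],
  [70,[0,0,-30],[0,0,0]],
  [70,[0,0,-60],[0,0,0]],
  [70,[0,0,-100],[0,0,0]],
  [70,[0,60,-140],[0,0,0]],
  [70,[0,110,-140],[0,0,0]],
])

```text
time: 10.5
ee_pos: [0.498, 0.129, 0.1518]
ee_rot: [-3.139, -0.005, -0.147]
wrist_force: [0.4, -0.5, 0.2]
grip_width: 0.802
grasp_force: 0.0
```

Emit:
arm_command([
  [70,[0,50,0],[0,0,0]],
  [70,[0,100,0],[0,0,0]],
  [70,[0,140,0],[0,0,0]],
  [70,[0,140,0],[0,0,0]],
  [70,[0,140,0],[0,0,0]],
  [70,[0,140,0],[0,0,0]],
  [70,[0,140,0],[0,0,0]],
  [70,[0,140,0],[0,0,0]],
])

```text
time: 11.3
ee_pos: [0.4759, -0.0101, 0.1478]
ee_rot: [-3.141, 0.0, -0.149]
wrist_force: [0.5, 0.5, -0.0]
grip_width: 0.804
grasp_force: 0.0
```

Run:
```python
from h import *
s=readout.state(); print({k:s[k] for k in('time','ee_pos','wrist_force')})
p,d=viewer.get_image('top')
cv2.imwrite('pics/c7.png',cv2.resize(p[150:270,120:240][:,:,::-1],None,fx=5,fy=5,interpolation=cv2.INTER_CUBIC))
P,u,v=pts('top',d)
k=(P[:,0]>.4)&(P[:,0]<.63)&(P[:,1]>.15)&(P[:,1]<.28)&(P[:,2]>.044)&(P[:,2]<.056)
Q=P[k]; print(len(Q),Q.mean(0),cv2.minAreaRect((Q[:,:2]*1000).astype(np.float32)))
A=np.c_[Q[:,:2],np.ones(len(Q))]; print(np.linalg.lstsq(A,Q[:,2],rcond=None)[0], np.median(Q[:,2]))
```

```text
{'time': 11.3, 'ee_pos': array([ 0.47594847, -0.01005923,  0.14783894]), 'wrist_force': array([ 0.51533235,  0.46629192, -0.03088263])}
1357 [0.50952981 0.21525253 0.04986663] ((510.5275573730469, 215.64260864257812), (53.19518280029297, 162.53904724121094), 82.29610443115234)
[0.00163778 0.00746674 0.0474249 ] 0.049947254396579654
```

View pics/c7.png

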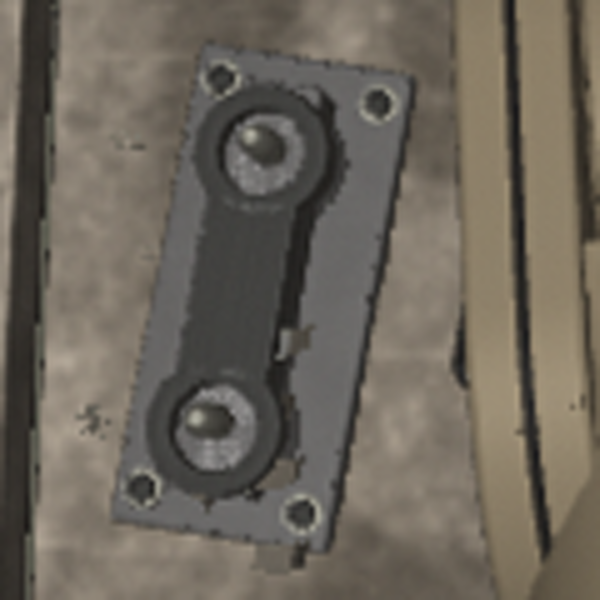

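The plate lies flat with its top at 0.050 m. Both pins show inside the holes, at (262,145) and (212,420), and the centre is about 2 mm off.

```bash
python3 -c "
from bench import job; print(job.job_done())"
```

```text
the job is handed in; nothing more can be done
None
```

The matching link plate lies flat on the jig's bar with both pins through its holes, the gripper is clear, and the job was handed in at about 11.4 s; no verdict came back.

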